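Load the sample cassette under the dock's leaf spring

ROBOT

A 6-joint arm with a two-finger parallel gripper is mounted at the origin on a cart in front of the work surface, level with it; the furniture and walls round the work are solid. World frame = base frame: x ahead of the robot, y to its left, z up, the work surface at z = 0. Lengths are in mm, angles in rad, forces in N, time in s.
With the tool pointing down it reaches from about 400 to 925 mm from the base axis. Payload 12.5 kg.
Tool frame: the origin (TCP) lies midway between the tips of the shut fingers; the grasp point (between the pads) lies 19 mm behind it; z points along the fingers, y is the line along which they close (so a half turn about z gives the same grasp; the last joint's range is limited). The gripper opens to 95 mm and grips with 3 to 60 N. Pads are 20 mm wide; open, the fingers measure 119 mm over their backs; the gripper's body (75 mm by 180 mm) begins 59 mm behind the grasp point.
Start: joints at [-1.268, 0.491, 1.559, -0, 1.092, -0.106], TCP at [248.467, -573.508, 214.661] pointing down, gripper open.
Joint ranges: [-3.1, 3.1], [-0.84, 2.19], [0.05, 2.79], [-1.13, 4.28], [0.06, 2.93], [-2.69, 2.69]. Speed limits (rad/s): [2.22, 2.22, 2.79, 3.14, 3.14, 3.14].

INTERFACE

Orientations are given as [roll, pitch, yaw] about the fixed x, y, z axes, in that order (R = Rz(yaw) Ry(pitch) Rx(roll)).
In Python, from cell import state, viewer, env, models gives the robot as it stands. The module is installed in compiled form; this text tells all that it offers.
- The arm moves only by the tool arm_command, never from a script. Its argument "rows" is a list of rows, each a list of 2 entries, a list of its own where there are three numbers: the shift along the tool's x, y, z normalised to -1 to 1, where 1 is 0.25 m, then the turn about the tool's z normalised to -1 to 1, where 1 is pi rad. A call has exactly 5 rows; each row shifts and turns the commanded pose from where the row before left it, along the tool's axes as they then stand; what a row does not reach is not made up. A row lasts 1/10 s, in which the tool goes at most 50 mm and 8.59 degrees, less where a joint would pass 70% of its speed; a pose out of reach is approached as far as the arm can. A call with a number of a shift or a turn outside -1 to 1 is refused whole. A call with a gripper value outside its range is refused whole. "claw" is the opening, from 0 (shut) to 1 (fully open), set as the call begins (left out, the last holds). The fingers move at their own pace and stop on an object; the grip force is fixed at half the most. Time passes only in rows, so rows that do not move let the fingers close, or fill a call up. It gives the time, the measured TCP pose, the force, the opening and the grip force at its end, in the units of the state.
- state(): the state, without advancing time (a new reading comes with each control period).
- viewer.read_camera(name): name is "side" or "top" or "wrist"; returns (picture, depth): 420x560x3 uint8, red, green, blue; 420x560 float32, mm along the optical axis (not along the pixel's ray), 0 where there is no reading.
- viewer.get_calibration(name): a dict with "camera_matrix" (3x3 intrinsics, pixels), "world_to_cam" (4x4, takes a point from world to camera coordinates). Camera axes: x right, y up, looking along -z (the intrinsics and any distortion apply to the point x, -y, -z); pixel columns grow to the right and rows downward; lengths in mm; the calibration is good to about 2 mm. A picture is of the moment at which its call begins: read the wrist's pose just before it. get_calibration takes no time and is no camera call; for the wrist camera it gives the pose at the moment of the call.
- env.job_done(): hands the job in; it is judged then, once.
Trained networks look in the newest picture that a camera, given by its name, has taken for a name from the list of things; names that differ only in an ending like _2 or _b are one class to them, and where a whole thing is asked for, a point or a joint stands for the part that bears it (a point fixed in the world has none). Each returns a list of dicts, best first, with "confidence" (0 to 1); they miss things now and then, are a little off and sometimes report something else, mostly with a low value. They report only what shows in the picture. A call takes as long as a camera call.
- models.search_frame(camera, label): "position" ([x, y, z] in mm, in world coordinates, good to about 4 mm: the middle of the surface that is visible of it).
- models.mark_of(camera, label): "position" ([x, y, z] in mm, in world coordinates, good to about 4 mm: a listed point, or the origin of a listed thing).
The state is a dict: "t": time; "joints": joint angles; "qvel": joint speeds; "tau": joint torques, N m; "eef_pos": TCP position; "tcp_rot": TCP orientation; "ft_force": force on the tool from outside, world axes, zero at the start; "moment": the same for the moment, N m; "opening": opening from 0.0 (shut) to 1.0 (fully open); "grip_force": force on a finger pad.
Only numpy, scipy, OpenCV 4.12 (cv2) and the standard library are available. Lean on these libraries where they do the work, as an engineer would, in place of code of your own. Each camera call takes 0.05 s, during which the arm holds its last target. There are 200 camera calls.

TASK

Load the white sample cassette into the reader dock: with the fingertips, press the ribbed pad at its rear down hard so that the sprung platform sinks, and keep it pressed while you slide the cassette under the bridge and its leaf spring, fully home against the end stop, so that the platform springs back up behind it. Only push it, never lift it out of its guides, and leave the vial, weight, petri dish and beaker around the dock where they are; finish clear of everything.

Things in the scene. Friction and masses are not known exactly. Their poses are not given: they have to be found in the camera images.
- dock: grey and aluminium reader dock fixed to the worktop, 248 x 100 mm. Origin: centre of its underside, on the worktop; its x axis is the way the cassette slides in (roughly to the robot's left, world +y), z up. Two running rails, top at z = 14 mm, carry the cassette; side guides (top at z = 26 mm, 73 mm apart) lead it. End stop: face at x = 114 mm, top at z = 31 mm
- dock_bridge (a point): middle of the underside of the dock's aluminium bridge bar (x = 49, y = 0, z = 30 mm in the dock's frame). The bar spans the dock, 14 mm along x, from 30 to 44 mm above the worktop, so only a cassette pressed down onto the rails (top at 28 mm) passes below it
- dock_seat (a point): point of the dock (x = 44, y = 0, z = 28 mm in its frame) at which cassette_mid lies when the cassette is fully home
- platform (a joint): sprung loading platform between the rails (black, 85 x 40 mm, at x = -116 to -31 mm of the dock), metres pressed down: 0 = up, 7 mm above the rails (as at the start, cassette on it); 0.007 = level with the rails; 0.009 = lowest. Spring: 4 N at 0, 9 N at 0.007. It rises again only once the cassette's rear end has passed it, 5 mm before the cassette is home, and stands behind it as a catch
- leaf (a joint): steel leaf spring, 26 mm wide and about 42 mm long, under and behind the bridge bar, sloping down in the way of travel: rad lifted; 0 = free, tip 25 mm above the worktop; about 0.08 when it rides on the seated cassette, pressing with about 4 N
- cassette_pad (a point): centre of the ribbed finger pad on top of the cassette's rear end. The pad is 40 mm long, 70 mm wide; 20 to 26 mm ahead of this point along the cassette's x a cross rib 50 mm wide stands 6 mm above the top: push against its rear face while pressing the pad. This point is 35 mm above the worktop at the start, 28 mm when the cassette is pressed down on the rails
- cassette_mid (a point): middle of the top face of the white cassette, 140 x 70 x 14 mm, about 0.15 kg, loose, sliding friction on the dock about 0.3; its x axis points the way it slides in, z up. It starts on the raised platform, its nose 5 to 20 mm short of the bridge bar and too high to pass below it; it has to slide about 81 to 91 mm
- vial_0: capped sample vial, 27 mm wide, 59 mm high, loose, standing near the dock's entry end; origin at its foot. Leave alone
- weight_0: calibration weight, 28 mm wide, 35 mm high, loose, near the dock's entry end; origin at its foot. Leave alone
- petri_dish_0: petri dish, 63 mm wide, 15 mm high, loose, beyond the dock's end stop; origin at its underside. Leave alone
- beaker_100: small glass beaker, about 55 mm wide, 68 mm high, loose, beyond the petri dish; origin at its underside. Leave alone

How it is judged (in metres and radians):
On the way:
1. the cassette is pressed down onto the rails with its nose under the bridge bar (value of joint platform above 0.0055 m and x of cassette_mid in the frame of dock between -0.018 and 0.035 m), for 0.1 s.
At the end, for the whole second after the job is handed in: the cassette lies flat (within 2 degrees) and straight on the rails, within 4 mm of the end stop, the leaf spring rides on it, the platform has sprung fully up behind it (within 1.5 mm), and it is at rest (x of cassette_mid in the frame of dock between 0.04 and 0.047 m and distance between cassette_mid and dock_seat below 0.005 m and angle between the x axis of cassette_mid and the x axis of dock, either way round below 0.05 rad and angle between cassette_mid's own z axis and vertical below 0.04 rad and value of joint platform below 0.0015 m and value of joint leaf between 0.04 and 0.2 rad and linear speed of cassette below 0.01 m/s); the robot touches nothing.
It fails at once if the cassette is lifted (10 mm above its starting height) or tipped by more than 20 degrees (height (world z) of cassette_mid above 0.045 m or angle between cassette_mid's own z axis and vertical above 0.35 rad).
It fails at once if the capped sample vial is moved by more than 20 mm or tipped (distance of vial_0 from where it was at the start of the episode above 0.02 m or angle between vial_0's own z axis and vertical above 0.4 rad).
It fails at once if the brass-coloured calibration weight is moved by more than 20 mm or tipped (distance of weight_0 from where it was at the start of the episode above 0.02 m or angle between weight_0's own z axis and vertical above 0.4 rad).
It fails at once if the petri dish is moved by more than 20 mm or tipped (distance of petri_dish_0 from where it was at the start of the episode above 0.02 m or angle between petri_dish_0's own z axis and vertical above 0.4 rad).
It fails at once if the small beaker is moved by more than 20 mm or tipped (distance of beaker_100 from where it was at the start of the episode above 0.02 m or angle between beaker_100's own z axis and vertical above 0.4 rad).
It also fails if it takes over 35 s, if anything falls off the work surface, if the arm or the gripper's body presses on something with over 40 N, if the wrist force passes 120 N, or if a joint passes its speed limit or range.

## Working session

There is one attempt and no reset: what is moved stays moved. The work goes in short steps, Python scripts to look and compute and a tool call to move; the robot and the scene stay as the last step left them, time stands still between calls to the robot, and variables do not carry over. Pictures are saved under pics/ and viewed, at most 10 in all, crops included, and the job is handed in when it is done.

Besides the shell and the picture viewer there is one more tool, called after ">>>" as name([rows], argument=value, ...), one row to a line, values as JSON. arm_command: Moves the arm, as the interface text tells. Scaled input: -1 to 1 covers 0.25 m each way for a shift and pi rad each way for a turn. Its arguments: {"type":"object","properties":{"rows":{"type":"array","items":{"type":"array"}},"claw":{"type":"number"}},"required":["rows"]}

```bash
mkdir -p pics
cat > h.py <<'E'
import numpy as np, cv2
from cell import state, viewer, env, models
def save(cam,name):
    p,d=viewer.read_camera(cam); cv2.imwrite('pics/'+name+'.png',p[:,:,::-1]); return p,d
def world(cam,d,u,v):
    c=viewer.get_calibration(cam); K=c['camera_matrix']; z=d[v,u]
    q=np.array([(u-K[0,2])/K[0,0]*z,-(v-K[1,2])/K[1,1]*z,-z,1])
    return (np.linalg.inv(c['world_to_cam'])@q)[:3]
E
python3 - <<'E'
from h import *
s=state(); print({k:np.round(s[k],3) for k in s})
for cam in ('top','side'):
    save(cam,cam+'0')
    for n in ('dock','dock_bridge','dock_seat','cassette_pad','cassette_mid','vial_0','weight_0','petri_dish_0','beaker_100'):
        r=models.mark_of(cam,n); print(cam,n,[(np.round(x['position'],1).tolist(),round(x['confidence'],2)) for x in r[:1]])
print(state()['t'])
E
```

```text
{'t': np.float64(0.0), 'joints': array([-1.268,  0.492,  1.559, -0.   ,  1.092, -0.106]), 'qvel': array([ 0.001, -0.   , -0.001, -0.001, -0.002, -0.   ]), 'tau': array([ 4.0000e-03, -6.1264e+01, -2.5818e+01,  6.9000e-02,  4.8000e-02,
       -0.0000e+00]), 'eef_pos': array([ 248.377, -573.262,  214.054]), 'tcp_rot': array([-3.14 , -0.   ,  0.409]), 'ft_force': array([-0.177, -0.395, -0.512]), 'moment': array([0.018, 0.027, 0.013]), 'grip_force': np.float64(0.0), 'opening': np.float64(0.999)}
top dock [([496.4, -64.9, 0.8], 0.96)]
top dock_bridge [([496.4, -17.4, 28.0], 0.9)]
top dock_seat [([494.4, -22.7, 27.5], 0.87)]
top cassette_pad [([494.4, -155.4, 37.0], 0.91)]
top cassette_mid [([495.9, -108.6, 35.6], 0.88)]
top vial_0 [([463.8, -253.4, 0.3], 0.64)]
top weight_0 [([520.9, -239.7, -2.4], 0.54)]
top petri_dish_0 [([501.2, -22.2, 26.7], 0.37)]
top beaker_100 [([482.2, 206.5, -1.6], 0.84)]
side dock []
side dock_bridge [([498.9, -18.3, 29.7], 0.94)]
side dock_seat [([499.3, -21.0, 26.8], 0.86)]
side cassette_pad [([495.4, -154.7, 37.4], 0.77)]
side cassette_mid [([492.0, -106.4, 35.7], 0.8)]
side vial_0 [([459.1, -250.6, -0.7], 0.62)]
side weight_0 [([521.5, -238.6, -0.1], 0.83)]
side petri_dish_0 [([495.9, 103.3, -1.3], 0.41)]
side beaker_100 [([482.6, 209.7, 0.2], 0.77)]
1.0
```

```bash
ls pics
```

```text
side0.png
top0.png
```

View pics/top0.png

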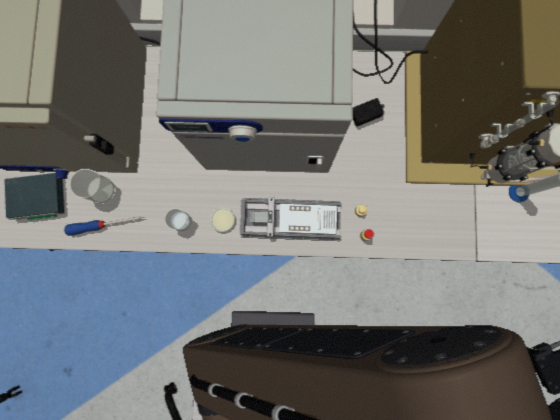

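View pics/side0.png

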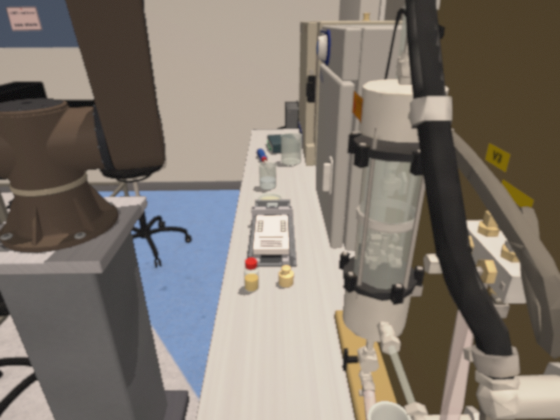

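The top view shows the dock at pixels (241–341, 198–240), entry end to the right. The vial is at (368,235) and the weight at (361,211), both behind the entry. The side view confirms nothing stands between the arm and the dock. I'll move over the pad with the gripper shut and aligned with the dock.

>>> arm_command([
  [[0,0,0],0.0475],
  [[0,0,0],0.0475],
  [[0,0,0],0.0475],
  [[0.092,-0.164,0.02],0],
  [[0.092,-0.164,0.02],0],
], claw=0)

```text
t: 1.5
eef_pos: [297.5, -492.8, 204.2]
tcp_rot: [3.142, -0.0, -0.041]
ft_force: [1.6, 0.1, -0.6]
opening: 0.639
grip_force: 0.0
```

>>> arm_command([
  [[0.092,-0.164,0.02],0],
  [[0.092,-0.164,0.02],0],
  [[0.092,-0.164,0.02],0],
  [[0.092,-0.164,0.02],0],
  [[0.092,-0.164,0.02],0],
])

```text
t: 2.0
eef_pos: [421.2, -291.4, 179.7]
tcp_rot: [3.141, -0.001, -0.039]
ft_force: [-0.1, -0.3, 1.1]
opening: 0.215
grip_force: 0.0
```

>>> arm_command([
  [[0.09,-0.16,0.02],0],
  [[0.09,-0.16,0.02],0],
  [[0.08,-0.15,0.02],0],
  [[0,0,0],0],
  [[0,0,0],0],
])

```text
t: 2.5
eef_pos: [490.3, -177.5, 164.6]
tcp_rot: [3.141, 0.0, -0.037]
ft_force: [1.1, -0.4, -0.7]
opening: 0.002
grip_force: 0.0
```

Run:
```python
from h import *
s=state(); print(s['t'],s['eef_pos'],s['tcp_rot'],s['opening'])
p,d=save('wrist','w1'); np.save('d1.npy',d)
import pickle; pickle.dump(viewer.get_calibration('wrist'),open('c1.pkl','wb'))
for n in ('dock','dock_bridge','dock_seat','cassette_pad','cassette_mid'):
    r=models.mark_of('wrist',n); print(n,[(np.round(x['position'],1).tolist(),round(x['confidence'],2)) for x in r[:1]])
```

```text
2.5 [ 490.26399099 -177.4786848   164.59427814] [ 3.14146500e+00  1.12248416e-04 -3.67420640e-02] 0.0017720556254753313
dock []
dock_bridge [([493.0, -14.3, 30.6], 0.9)]
dock_seat [([493.4, -18.5, 25.9], 0.71)]
cassette_pad [([491.6, -158.4, 33.9], 0.78)]
cassette_mid []
```

View pics/w1.png

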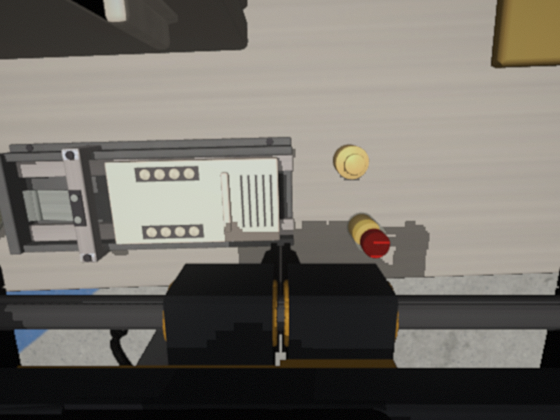

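The wrist view shows the cassette at pixels (107–279, 158–246), with its rib at about column 225. The bridge is at column 80, the weight at (352,163) and the vial at (373,240). Next I'll get the geometry from the depth.

Run:
```python
import numpy as np,cv2,pickle
d=np.load('d1.npy'); c=pickle.load(open('c1.pkl','rb')); K=c['camera_matrix']; p=cv2.imread('pics/w1.png')
v,u=np.mgrid[:420,:560]; q=np.stack([(u-K[0,2])/K[0,0]*d,-(v-K[1,2])/K[1,1]*d,-d,np.ones_like(d)],-1)
W=(q@np.linalg.inv(c['world_to_cam']).T)[...,:3]
ok=(d>0)&(W[...,0]>440)&(W[...,0]<550)&(W[...,1]<120)&(W[...,1]>-200)
m=ok&(abs(W[...,2]-35)<3.5)&(p.min(2)>120)&(u>100)&(u<285)
r=cv2.minAreaRect(W[m][:,:2].astype(np.float32)); print('cassette',m.sum(),r,np.median(W[m][:,2]))
rb=ok&(W[...,2]>38.7)&(u>205)&(u<240); print('rib',rb.sum(),cv2.minAreaRect(W[rb][:,:2].astype(np.float32)), W[rb][:,2].mean())
b=ok&(W[...,2]>41)&(u<100); print('bridge',b.sum(),cv2.minAreaRect(W[b][:,:2].astype(np.float32)),W[b][:,2].mean())
for a,e in ((25,280),):
    g=ok&(abs(W[...,2]-26)<2.5)&(v<162)&(u>30)&(u<285); x=W[g]; f=np.polyfit(x[:,1],x[:,0],1); print('guide far slope',f,g.sum())
for x in ((352,163),(373,240)): print(x,W[x[1],x[0]])
```

```text
cassette 11586 ((493.0277099609375, -107.32189178466797), (139.7082977294922, 70.20375061035156), 89.33035278320312) 34.88984436733375
rib 5712 ((503.51861572265625, -143.63427734375), (35.12382125854492, 67.85383605957031), 49.21670913696289) 252.18580797034306
bridge 11776 ((493.33221435546875, -80.59996795654297), (141.3046875, 94.59123992919922), 89.3907470703125) 229.07068028917922
guide far slope [1.36593785e-02 5.34314514e+02] 2065
(352, 163) [ 520.90904421 -237.94963627   34.59954956]
(373, 240) [ 463.16220605 -250.46686866   58.76640894]
```

>>> arm_command([
  [[0.009,-0.094,0],-0.008],
  [[0,0,0.12],0],
  [[0,0,0.12],0],
  [[0,0,0.12],0],
  [[0,0,0.1],0],
])

```text
t: 3.3
eef_pos: [492.8, -155.3, 48.4]
tcp_rot: [3.142, 0.0, -0.015]
ft_force: [0.3, -0.5, -0.1]
opening: 0.004
grip_force: 0.0
```

>>> arm_command([
  [[0,0,0.008],0],
  [[0,0,0.008],0],
  [[0,0,0.008],0],
  [[0,0,0.004],0],
  [[0,0,0],0],
])

```text
t: 3.8
eef_pos: [493.5, -154.9, 43.4]
tcp_rot: [3.141, -0.001, -0.014]
ft_force: [-0.1, -0.2, -0.5]
opening: 0.008
grip_force: 0.0
```

>>> arm_command([
  [[0,0,0.012],0],
  [[0,0,0.012],0],
  [[0,0,0.01],0],
  [[0,0,0.008],0],
  [[0,0,0],0],
])

```text
t: 4.3
eef_pos: [493.2, -154.7, 32.0]
tcp_rot: [3.142, -0.0, -0.014]
ft_force: [-0.7, 0.1, 4.0]
opening: 0.004
grip_force: 2.1
```

>>> arm_command([
  [[0,0,0.008],0],
  [[0,0,0.008],0],
  [[0,0,0.006],0],
  [[0,0,0],0],
  [[0,0,0],0],
])

```text
t: 4.8
eef_pos: [493.3, -154.7, 28.2]
tcp_rot: [3.141, -0.001, -0.014]
ft_force: [-6.5, 2.7, 27.7]
opening: 0.004
grip_force: 13.8
```

Pressed onto the rails (TCP z 28 mm, 28 N). Next, the slide.

>>> arm_command([
  [[0,-0.016,0],0],
  [[0,-0.016,0],0],
  [[0,-0.016,0],0],
  [[0,-0.016,0],0],
  [[0,-0.016,0],0],
])

```text
t: 5.3
eef_pos: [495.0, -136.2, 28.2]
tcp_rot: [3.139, -0.004, -0.014]
ft_force: [-4.2, -9.7, 22.1]
opening: 0.003
grip_force: 10.7
```

Run:
```python
from h import *
print(state()['ft_force']); p,d=save('wrist','w2'); save('top','t2')
```

```text
[-4.15222904 -9.68193337 22.08040864]
```

View pics/w2.png

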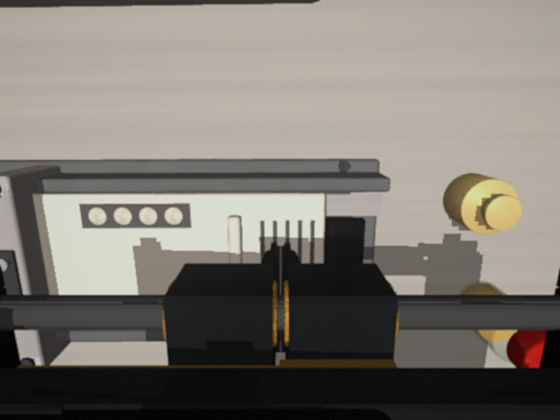

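The wrist view shows the cassette still pressed flat. Its nose is near the bridge at column 45, with the platform and rails appearing behind its rear edge at column 325. I'll keep sliding.

>>> arm_command([
  [[0,-0.016,0.001],0],
  [[0,-0.016,0.001],0],
  [[0,-0.016,0],0],
  [[0,-0.016,0],0],
  [[0,-0.016,0],0],
])

```text
t: 5.9
eef_pos: [495.2, -116.5, 28.2]
tcp_rot: [3.138, -0.005, -0.013]
ft_force: [-6.3, -14.0, 28.6]
opening: 0.003
grip_force: 14.7
```

Run:
```python
from h import *
p,d=save('top','t3')
for n in ('cassette_mid','cassette_pad'):
  for cam in ('top','side'):
    if cam=='side' and n=='cassette_mid': save('side','s3')
    r=models.mark_of(cam,n); print(cam,n,[(np.round(x['position'],1).tolist(),round(x['confidence'],2)) for x in r[:1]])
p,d=save('wrist','w3')
# rear edge of white cassette at far side strip
c=viewer.get_calibration('wrist')
for v in (205,215,225):
    w=np.where(p[v].min(-1)>150)[0]; w=w[(w>120)]; print(v,w.max(), [world('wrist',d,u,v).round(1).tolist() for u in range(312,345,4)])
```

```text
top cassette_mid []
side cassette_mid [([497.2, -69.9, 25.9], 0.98)]
top cassette_pad []
side cassette_pad [([501.0, -120.0, 31.0], 0.75)]
205 478 [[524.1, -131.8, 28.1], [523.9, -133.7, 27.4], [523.8, -135.7, 27.0], [523.7, -137.6, 26.9], [520.8, -141.1, 14.4], [520.8, -143.2, 14.4], [520.6, -145.3, 14.0], [520.4, -147.4, 13.2], [520.6, -149.3, 14.1]]
215 483 [[519.2, -131.9, 27.9], [519.1, -133.8, 27.9], [518.8, -135.8, 26.8], [519.0, -137.6, 27.4], [515.2, -141.4, 13.3], [515.0, -143.5, 12.7], [515.2, -145.5, 13.4], [515.5, -147.4, 14.5], [515.3, -149.5, 13.9]]
225 559 [[514.4, -131.8, 28.6], [514.2, -133.8, 28.0], [514.3, -135.7, 28.4], [514.2, -137.6, 28.1], [509.8, -141.5, 13.2], [510.2, -143.4, 14.5], [509.7, -145.7, 12.9], [510.0, -147.6, 14.1], [509.8, -149.8, 13.5]]
```

Cassette moved 38.7 mm flat, tracking the TCP. About 47 mm remain.

>>> arm_command([
  [[0,-0.016,0],0],
  [[0,-0.016,0],0],
  [[0,-0.016,0],0],
  [[0,-0.016,0],0],
  [[0,-0.016,0],0],
])

```text
t: 6.75
eef_pos: [495.7, -96.6, 28.2]
tcp_rot: [3.138, -0.005, -0.013]
ft_force: [-4.0, -14.3, 28.7]
opening: 0.006
grip_force: 13.9
```

>>> arm_command([
  [[0,-0.016,0],0],
  [[0,-0.016,0],0],
  [[0,-0.016,0],0],
  [[0,-0.016,0],0],
  [[0,-0.016,0],0],
])

```text
t: 7.25
eef_pos: [496.6, -76.9, 28.2]
tcp_rot: [3.138, -0.006, -0.013]
ft_force: [-4.2, -22.1, 28.5]
opening: 0.005
grip_force: 25.5
```

```bash
cat >> h.py <<'E'
def rear(name):
    p,d=save('wrist',name)
    for v in (205,225):
        W=np.array([world('wrist',d,u,v) for u in range(250,380)])
        on=abs(W[:,2]-28)<3; i=np.where(on[:-1]&~on[1:])[0]
        print(v,'edge cols',i+250,[W[j].round(1).tolist() for j in i],'behind',[W[min(j+k,129)].round(1).tolist() for j in i for k in (3,12,25,40)])
E
python3 - <<'E'
from h import *
rear('w4')
E
```

```text
205 edge cols [347 354] [[525.3, -108.5, 28.3], [525.1, -112.0, 27.6]] behind [[525.3, -109.9, 28.4], [521.7, -117.5, 13.3], [522.1, -123.6, 15.4], [521.6, -127.7, 13.5], [522.1, -116.1, 14.8], [521.7, -121.0, 13.4], [521.6, -127.7, 13.5], [521.6, -127.7, 13.5]]
225 edge cols [257 353] [[515.9, -65.9, 27.6], [515.5, -111.6, 28.6]] behind [[517.7, -67.7, 33.9], [517.1, -71.7, 32.2], [515.8, -77.8, 27.9], [516.1, -84.9, 29.2], [511.2, -116.3, 13.6], [511.3, -120.7, 14.4], [511.5, -127.2, 15.4], [511.1, -128.1, 14.0]]
```

The finger slid forward until it met the rib. The cassette is now 65 mm along (rear edge at y −112), with about 21 mm left.

>>> arm_command([
  [[0,-0.014,0],0],
  [[0,-0.014,0],0],
  [[0,-0.014,0],0],
  [[0,-0.012,0],0],
  [[0,-0.012,0],0],
])

```text
t: 7.8
eef_pos: [496.8, -60.1, 28.2]
tcp_rot: [3.139, -0.006, -0.013]
ft_force: [-2.9, -15.8, 28.4]
opening: 0.005
grip_force: 24.8
```

Run:
```python
from h import *
rear('w5')
```

```text
205 edge cols [354] [[525.1, -95.4, 27.1]] behind [[522.1, -99.6, 14.0], [522.1, -104.1, 14.6], [521.8, -111.0, 13.6], [521.8, -111.0, 13.6]]
225 edge cols [257 353] [[515.9, -49.2, 27.2], [515.3, -95.3, 27.2]] behind [[517.6, -50.9, 33.0], [517.5, -55.1, 32.8], [515.9, -61.2, 27.7], [515.9, -68.3, 27.8], [511.2, -99.7, 13.2], [511.7, -103.9, 14.9], [511.4, -110.8, 14.4], [511.4, -111.3, 14.2]]
```

>>> arm_command([
  [[0,-0.008,0],0],
  [[0,-0.008,0],0],
  [[0,-0.006,0],0],
  [[0,-0.004,0],0],
  [[0,0,0],0],
])

```text
t: 8.35
eef_pos: [496.8, -54.8, 28.2]
tcp_rot: [3.138, -0.006, -0.013]
ft_force: [-5.0, -28.1, 27.4]
opening: 0.0
grip_force: 27.2
```

Run:
```python
from h import *
rear('w6'); print(state()['eef_pos'],state()['ft_force'])
```

```text
205 edge cols [354] [[525.3, -90.4, 27.4]] behind [[522.0, -94.8, 13.5], [522.2, -99.2, 14.3], [522.1, -105.9, 14.2], [522.1, -105.9, 14.2]]
225 edge cols [258 354] [[516.1, -44.7, 27.5], [514.9, -91.2, 25.5]] behind [[517.5, -46.4, 32.3], [517.5, -50.6, 32.5], [516.1, -56.7, 28.1], [516.2, -63.8, 28.6], [509.1, -96.9, 5.6], [513.3, -98.3, 20.3], [513.2, -104.7, 20.4], [513.2, -104.7, 20.4]]
[496.821706   -54.78604849  28.17837682] [ -4.08437678 -28.06619074  26.56218649]
```

The platform has sprung up behind the cassette (z about 20.5 mm) and the push force is rising. A small extra push will seat it, then I'll lift off.

>>> arm_command([
  [[0,-0.006,0],0],
  [[0,-0.004,0],0],
  [[0,0,0],0],
  [[0,0,0],0],
  [[0,0,0],0],
])

```text
t: 8.9
eef_pos: [496.9, -54.5, 28.2]
tcp_rot: [3.136, -0.007, -0.013]
ft_force: [-9.4, -53.1, 26.5]
opening: 0.006
grip_force: 36.6
```

It is hard against the stop (53 N, no further motion). I'll relax the push, then lift away.

>>> arm_command([
  [[0,0.012,0],0],
  [[0,0.004,-0.004],0],
  [[0,0.002,-0.004],0],
  [[0,0.002,-0.006],0],
  [[0,0.004,-0.01],0],
])

```text
t: 9.4
eef_pos: [494.5, -55.4, 32.0]
tcp_rot: [3.142, 0.0, -0.014]
ft_force: [0.3, 0.1, -0.3]
opening: 0.003
grip_force: 0.0
```

>>> arm_command([
  [[0,0,-0.02],0],
  [[0,0,-0.1],0],
  [[0,0,-0.16],0],
  [[0,0,-0.16],0],
  [[0,0,0],0],
])

```text
t: 9.9
eef_pos: [496.2, -55.3, 146.6]
tcp_rot: [3.14, -0.007, -0.013]
ft_force: [0.1, -0.9, -0.1]
opening: 0.004
grip_force: 0.0
```

>>> arm_command([
  [[0,0.12,0],0],
  [[0,0.16,0],0],
  [[0,0.12,0],0],
  [[0,0,0],0],
  [[0,0,0],0],
])

```text
t: 10.4
eef_pos: [492.6, -155.2, 141.6]
tcp_rot: [-3.141, 0.001, -0.015]
ft_force: [-0.3, 0.8, 0.4]
opening: 0.005
grip_force: 0.0
```

Run:
```python
from h import *
s=state(); print(s['t'],s['eef_pos'],s['ft_force'])
p,d=save('wrist','w7'); c=viewer.get_calibration('wrist'); K=c['camera_matrix']
v,u=np.mgrid[:420,:560]; q=np.stack([(u-K[0,2])/K[0,0]*d,-(v-K[1,2])/K[1,1]*d,-d,np.ones_like(d)],-1)
W=(q@np.linalg.inv(c['world_to_cam']).T)[...,:3]
for x in (500,480,515):
    m=(d>0)&(abs(W[...,0]-x)<2)&(W[...,1]>-200)&(W[...,1]<130); P=W[m]; 
    print(x,[(y,round(float(np.median(P[(P[:,1]>=y)&(P[:,1]<y+3),2])),1)) for y in range(-140,90,3) if ((P[:,1]>=y)&(P[:,1]<y+3)).any()])
```

```text
10.4 [ 492.63283829 -155.20553258  141.55530514] [-0.27405532  0.79245636  0.36335744]
500 [(-140, 21.2), (-137, 21.2), (-134, 21.4), (-131, 20.9), (-128, 20.6), (-125, 20.9), (-122, 20.8), (-119, 21.0), (-116, 21.1), (-113, 20.8), (-110, 21.0), (-107, 20.7), (-104, 20.9), (-101, 20.7), (-98, 20.4), (-95, 6.5), (-92, 19.7), (-89, 27.8), (-86, 28.2), (-83, 223.2), (-80, 28.0), (-77, 27.6), (-74, 28.2), (-71, 28.0), (-68, 28.2), (-65, 27.6), (-62, 28.0), (-59, 27.9), (-56, 27.7), (-53, 28.8), (-50, 33.0), (-47, 33.5), (-44, 28.0), (-41, 28.0), (-38, 28.0), (-35, 28.0), (-32, 28.0), (-29, 28.0), (-26, 28.0), (-23, 37.9), (-20, 45.4), (-17, 46.3), (-14, 46.1), (-11, 45.4), (-5, 34.6), (-2, 33.7), (1, 33.9), (4, 33.2), (7, 33.1), (10, 32.4), (13, 32.4), (16, 32.1), (19, 31.8), (22, 31.4), (25, 31.8), (28, 33.8), (31, 34.0), (34, 35.6), (40, 28.2), (43, 28.0), (46, 27.6), (49, 29.8), (52, 30.9), (55, 30.7), (58, 30.3), (76, 8.7), (79, 3.7), (82, 1.1)]
480 [(-140, 21.6), (-137, 21.0), (-134, 21.0), (-131, 20.6), (-128, 21.0), (-125, 20.8), (-122, 20.7), (-119, 20.8), (-116, 21.3), (-113, 21
[... 890 characters left out ...]
(-110, 245.7), (-107, 236.3), (-104, 236.1), (-101, 235.9), (-98, 235.9), (-95, 236.0), (-92, 26.3), (-89, 27.9), (-86, 27.8), (-83, 28.2), (-80, 28.3), (-77, 27.9), (-74, 28.3), (-71, 28.0), (-68, 27.8), (-65, 27.8), (-62, 28.0), (-59, 28.1), (-56, 27.9), (-53, 29.2), (-50, 33.2), (-47, 32.9), (-44, 27.8), (-41, 27.7), (-38, 28.1), (-35, 27.6), (-32, 27.9), (-29, 27.9), (-26, 28.3), (-23, 38.9), (-20, 43.8), (-17, 43.8), (-14, 43.8), (-11, 43.4), (-2, 28.3), (1, 28.2), (4, 27.8), (7, 28.2), (10, 28.3), (13, 27.9), (16, 28.3), (19, 28.2), (22, 28.3), (25, 27.8), (28, 28.0), (31, 28.0), (34, 28.1), (37, 27.9), (40, 27.7), (43, 28.2), (46, 27.9), (49, 29.9), (52, 30.9), (55, 30.5), (58, 30.4)]
```

View pics/w7.png

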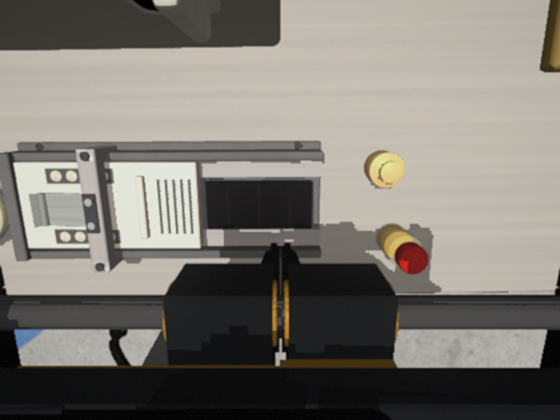

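The cassette is flat at z 28 mm and runs without a gap from y −91 to the end stop at y 49. The leaf rides on it, the platform is up at 21 mm behind it (pixels 205–313), and the vial and weight have not moved. The arm is clear and still, so I'm handing in.

```bash
python3 -c "
from h import *
print(env.job_done())"
```

```text
the job is handed in; nothing more can be done
None
```

The cassette is loaded: pressed down, slid under the bridge and leaf, and seated against the end stop with the platform sprung back up behind it; the arm finished clear and I handed the job in at about 10.5 s, though no verdict was returned.

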